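# Hold a hinge leaf in line with the jamb leaf for pinning

### The arm

A 7-joint arm with a two-finger parallel gripper is mounted at the origin on the work surface; the furniture and walls round the work are solid. World frame = base frame: x ahead of the robot, y to its left, z up, the work surface at z = 0. Lengths are in m, angles in degrees, forces in N, time in s.
With the tool pointing down it reaches from about 0.425 to 0.875 m from the base axis. Payload 4.7 kg.
Tool frame: the origin (TCP) lies at the very end of the fingers, on their centre line; the grasp point (between the pads) lies 19 mm behind it; x points along the fingers, y is the direction in which the jaws open and shut, and the axes are right-handed (so a half turn about x gives the same grasp; the last joint's range is limited). The gripper opens to 85 mm and grips with 20 to 120 N. Pads are 22 mm wide; open, the fingers measure 114 mm over their backs; the gripper's body (76 mm by 85 mm) begins 54 mm behind the grasp point. The pads swing forward as they close: fully open they stand 13 mm farther back than shut.
Start: joints at [-64.28, 18.392, -4.016, 83.108, 1.295, 78.541, -3.26], TCP at [0.274, 0.59, 0.231] pointing down, gripper open.
Joint ranges: [-163.93, 163.93], [-17.29, 119.83], [-79.2, 71.16], [3.27, 140.29], [-89.18, 269.18], [5.43, 117.66], [-154.24, 154.24]. Speed limits (degrees/s): [147.25, 147.25, 180, 180, 180, 180, 180].

### API

Orientations are given as [roll, pitch, yaw] about the fixed x, y, z axes, in that order (R = Rz(yaw) Ry(pitch) Rx(roll)).
In Python, from workcell import monitor, viewer, job gives the robot as it stands.
- The arm moves only by the shell command python3 -m jog 'ROWS' [FORCE]. ROWS is JSON, a list of rows, each a list of 7 numbers: the finger opening in cm, from 0 to 8.54, then the shift along the tool's x, y, z in cm, then the turn, a rotation vector about the tool's x, y, z in degrees. A call has 1 to 20 rows; each row is the pose to reach, as a shift and turn from the pose commanded when the call began, along the tool's axes at that moment; what a row does not reach only later rows make up. A row lasts 1/8 s, in which the tool goes at most 62.5 mm and 10.7 degrees, less where a joint would pass 70% of its speed; a pose out of reach is approached as far as the arm can. A call with a gripper value outside its range is refused whole. The fingers move at their own pace and stop on an object; FORCE is the grip in N (left out, the last holds). Time passes only in rows, so rows that repeat a pose let the fingers close. It gives the time, the measured TCP pose, the force and the opening at its end, in the units of the state.
- monitor.read_state(): the state, without advancing time (a new reading comes with each control period).
- viewer.grab_frame(name): name is "scene" or "side" or "wrist"; returns the picture (420x560x3 uint8, red, green, blue); there is no depth.
- viewer.calibration(name): a dict with "fx", "fy", "cx", "cy" (pixels), "camera_from_world" (4x4, takes a point from world to camera coordinates). Camera axes: x right, y up, looking along -z (the intrinsics and any distortion apply to the point x, -y, -z); pixel columns grow to the right and rows downward; lengths in m; the calibration is good to about 2 mm. A picture is of the moment at which its call begins: read the wrist's pose just before it. calibration takes no time and is no camera call; for the wrist camera it gives the pose at the moment of the call.
- job.close_job(): hands the job in, once; it reports no verdict.
The state is a dict: "time": time; "joints": joint angles; "qd": joint speeds; "joint_torque": joint torques, N m; "ee_pos": TCP position; "orientation": TCP orientation; "wrist_force": force on the tool from outside, world axes, zero at the start; "ft_torque": the same for the moment, N m; "width": finger opening in m.
Only numpy, scipy, OpenCV 4.12 (cv2) and the standard library are available. Lean on these libraries where they do the work, as an engineer would, in place of code of your own. Each camera call takes 0.05 s, during which the arm holds its last target.

### The job

From the slotted rack take the hinge leaf whose one short knuckle fits the gap in the leaf on the jamb block, and bring it sideways into that gap so that the holes of all three knuckles line up, upright and with an even gap above and below. Finish while still holding it there in the gripper, not pressed against the jamb, ready for somebody to drop the pin in. Leave the two other leaves standing in the rack and the other things on the desk where they are.

Things in the scene. Friction and masses are not known exactly. Their poses are not given: they have to be found in the camera images.
- leaf_mid: Leaf to use, steel, 0.16-0.26 kg: upright plate, own x -30..30, y -4..4, z 0..100 mm, with ONE SHORT knuckle: hollow barrel, diameter 20, hole 11, z 38..62, upright axis at x -45, y 0, on an 8 mm neck. Origin: middle of plate's lower edge. Starts upright in any rack slot, lower edge 8 mm over the desk, knuckle at the slot's open end; lifts straight out. Grip across the 8 mm, high, near x -5.
- leaf_bore (a point): Centre of the hole of leaf_mid's short knuckle: x = -45, y = 0, z = 50 mm in the leaf's own frame. Axes as the leaf's; z is the hole's axis.
- jamb: Fixed, pose varies: brown wood block 60x60x100 mm on a 10 mm foot, holding a steel leaf with two knuckles (diameter 20) at heights 20..50 and 80..110 mm, gap 30 mm between. Origin: on their axis at desk level. Own +x points away from the block: the loose knuckle enters level from there, leaf axes parallel to jamb's (other angles count too). Leaf edge x -15, block x -30..-90, foot x -23..-133 mm.
- jamb_bore (a point): Point on the fixed knuckles' axis half-way up the gap, 65 mm above the desk: leaf_bore has to come here, leaving 3 mm above and below. Axes as jamb's; z is the holes' axis.
- rack: Rack fixed to the desk, pose varies: foot 67x200x8 mm, three slots 9.5 mm wide for upright plates, middles at own y = -70, 0, +70 mm, running along own x; slot walls 8 mm thick, tops 33.5 mm over the desk. End wall at +x, open at -x where the knuckles hang out. Origin: at desk level under the middle of the middle plate; the leaves have the rack's yaw.
- leaf_ends: Wrong leaf, to be left in its rack slot: same plate and frame, but two knuckles, one near the bottom and one near the top (z = 6 to 34 and 66 to 94 mm).
- leaf_long: Wrong leaf, to be left in its rack slot: same plate and frame, but its single middle knuckle is 44 mm long (z = 28 to 72 mm), too long for the gap.
- ring_gauge: Bystander: grey knurled steel ring, diameter 54 mm, 18 mm high, on the desk. Origin: centre of its underside.
- plug_gauge: Bystander: pen-like steel plug gauge lying on the desk, 105 mm long, 15 mm thick. Origin: centre of its underside; length along own y.
- oil_pot: Bystander: grey round pot with lid, diameter 51 mm, 36 mm high. Origin: centre of its underside.
- tape_roll: Bystander: roll of tan tape lying flat, diameter 104 mm, 24 mm high. Origin: centre of its underside.
- screwdriver: Bystander: small screwdriver lying on the desk, 143 mm long, 11 mm thick. Origin: centre of its underside; length along own y.
- mug: Bystander: dark mug at the back, 107 mm high, 82 mm across. Origin: centre of its underside.
Not all that is in view belongs to the job. What is shaped like the leaf_mid but orange is not meant. Several things look just like the jamb: the one meant starts farthest to the robot's right.

How it is judged (in metres and radians):
On the way:
1. the leaf with the short knuckle is lifted clear of its rack slot in the gripper (z of leaf_mid in the frame of rack above 0.036 m and contact force between the fingers and leaf_mid above 1 N), for 0.1 s.
At the end, for the whole second after the job is handed in: Gripper still holds the short-knuckle leaf at rest; its hole centre within 3 mm sideways and 2.5 mm in height of the middle of the jamb's gap, axis upright within 0.06 rad, under 6 N between leaf and jamb; the other leaves moved under 15 mm, tilt under 0.15 rad (horizontal distance between leaf_bore and jamb_bore below 0.003 m and z of leaf_bore in the frame of jamb_bore between -0.0025 and 0.0025 m and angle between the z axis of leaf_bore and the z axis of jamb_bore, either way round below 0.06 rad and contact force between the fingers and leaf_mid above 1 N and contact force between leaf_mid and jamb below 6 N and linear speed of leaf_mid below 0.02 m/s and distance of each of leaf_ends, leaf_long from where it was at the start of the episode below 0.015 m and angle between each of leaf_ends, leaf_long's own z axis and vertical below 0.15 rad); the arm keeps its last pose, push and grip.
It fails at once if a wrong leaf is taken or pushed out of its slot (distance of any of leaf_ends, leaf_long from where it was at the start of the episode above 0.03 m).
It fails at once if another thing on the desk is pushed away (distance of any of ring_gauge, plug_gauge, oil_pot, tape_roll, screwdriver, mug from where it was at the start of the episode above 0.03 m).
It also fails if it takes over 40 s, if anything falls off the work surface, if the arm or the gripper's body presses on something with over 40 N, if the wrist force passes 120 N, or if a joint passes its speed limit or range.

## Working session

There is one attempt and no reset: what is moved stays moved. The work goes in short steps, Python scripts to look and compute and a shell command to move; the robot and the scene stay as the last step left them, time stands still between calls to the robot, and variables do not carry over. Pictures are saved under pics/ and viewed, and the job is handed in when it is done.

```bash
ls; mkdir -p pics; cat > h.py <<'E'
import numpy as np, cv2, json
from workcell import monitor, viewer, job
def save(name, fn):
    im=viewer.grab_frame(name); cv2.imwrite('pics/'+fn, cv2.cvtColor(im,cv2.COLOR_RGB2BGR)); return im
def ray(cal,u,v):
    M=np.array(cal["camera_from_world"]); R=M[:3,:3]; t=M[:3,3]
    d=np.array([(u-cal["cx"])/cal["fx"],-(v-cal["cy"])/cal["fy"],-1.0])
    o=-R.T@t; d=R.T@d; return o,d/np.linalg.norm(d)
def onplane(cal,u,v,z):
    o,d=ray(cal,u,v); return o+d*(z-o[2])/d[2]
def proj(cal,p):
    M=np.array(cal["camera_from_world"]); c=M[:3,:3]@np.asarray(p)+M[:3,3]
    return np.array([cal["cx"]+cal["fx"]*c[0]/-c[2], cal["cy"]-cal["fy"]*c[1]/-c[2]])
def tri(rays):
    A=np.zeros((3,3));b=np.zeros(3)
    for o,d in rays:
        P=np.eye(3)-np.outer(d,d);A+=P;b+=P@o
    x=np.linalg.solve(A,b); return x,[np.linalg.norm((np.eye(3)-np.outer(d,d))@(x-o)) for o,d in rays]
E
python3 - <<'E'
from h import *
s=monitor.read_state(); print(s)
for n in ["scene","side","wrist"]:
    print(n,viewer.calibration(n)); save(n,n+'0.png')
E
```

```text
pics
{'time': 0.0, 'joints': array([-64.28106387,  18.44020371,  -4.01525185,  83.17483807,
         1.29441686,  78.54322161,  -3.26003924]), 'qd': array([ 0.02265657, -0.03824926,  0.08320564,  0.10711462, -0.10471424,
        0.03054556,  0.0637815 ]), 'joint_torque': array([-6.08171413e-04, -4.93577993e+01, -3.82441739e-01, -3.14335549e+01,
        1.31199075e-02,  1.12181550e-02,  2.27325768e-05]), 'ee_pos': array([0.27360003, 0.58900278, 0.23021108]), 'orientation': array([ -87.26506206,   89.88682148, -112.17467089]), 'wrist_force': array([ 0.31251706,  0.46625268, -0.04308294]), 'ft_torque': array([0.01405481, 0.01971568, 0.03570261]), 'width': 0.08552426031763516}
scene {'fx': 526.8947458752127, 'fy': 526.8947458752127, 'cx': 275.12320749861834, 'cy': 217.7201052084111, 'camera_from_world': array([[ 0.68584296, -0.72760866,  0.01432013, -0.36667296],
       [ 0.38219224,  0.37685972,  0.84374513, -0.25648792],
       [-0.61931294, -0.57320362,  0.53655297, -0.96472   ],
       [ 0.        ,  0.        ,  0.        ,  1.        ]])}
side {'fx': 448.75059627664757, 'fy': 448.75059627664757, 'cx': 278.8269277906176, 'cy': 214.11383920077486, 'camera_from_world': array([[ 0.76438118, -0.64446307,  0.019717  , -0.41653965],
       [ 0.25390165,  0.32897394,  0.90956589, -0.20164146],
       [-0.592668  , -0.69024887,  0.41509172, -0.97787375],
       [ 0.        ,  0.        ,  0.        ,  1.        ]])}
wrist {'fx': 344.22604168723285, 'fy': 344.22604168723285, 'cx': 284.0691029889507, 'cy': 205.6657289191725, 'camera_from_world': array([[ 0.42188405,  0.90664709, -0.00221364, -0.64955592],
       [-0.8644062 ,  0.40148939, -0.30266843,  0.03766545],
       [-0.2735247 ,  0.12960447,  0.95309334, -0.38046362],
       [ 0.        ,  0.        ,  0.        ,  1.        ]])}
```

View pics/scene0.png

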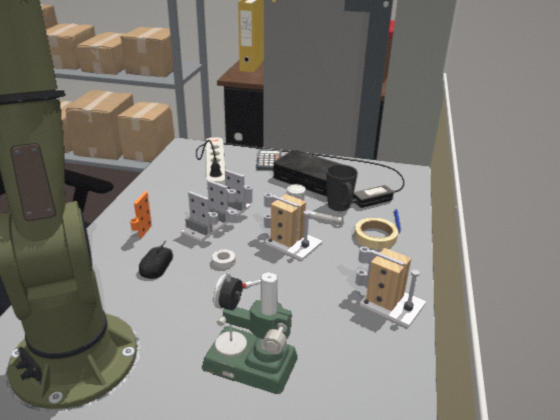

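View pics/side0.png

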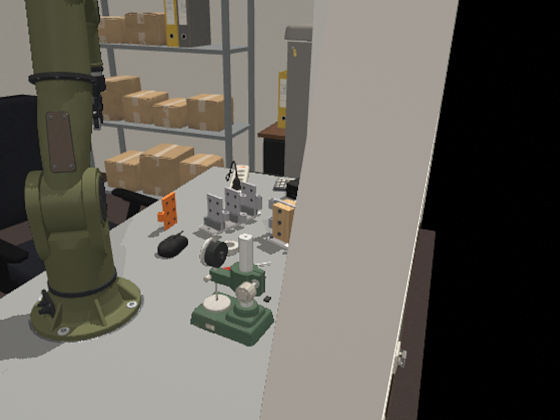

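View pics/wrist0.png

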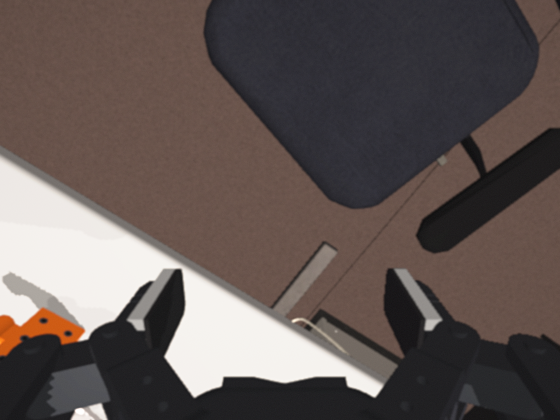

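```bash
python3 - <<'E'
from h import *
for n,(x0,y0,w,h) in {'scene':(170,150,270,180)}.items():
    im=cv2.imread(f'pics/{n}0.png'); c=im[y0:y0+h,x0:x0+w]; cv2.imwrite('pics/c1.png',cv2.resize(c,None,fx=2.96,fy=2.96,interpolation=cv2.INTER_CUBIC))
im=cv2.imread('pics/scene0.png')
cv2.imwrite('pics/c2.png',cv2.resize(im[160:245,170:260],None,fx=6.6,fy=6.6,interpolation=cv2.INTER_CUBIC))
cv2.imwrite('pics/c3.png',cv2.resize(im[230:330,340:440],None,fx=6,fy=6,interpolation=cv2.INTER_CUBIC))
im=cv2.imread('pics/side0.png')
cv2.imwrite('pics/c4.png',cv2.resize(im[170:280,150:310],None,fx=5,fy=5,interpolation=cv2.INTER_CUBIC))
c=viewer.calibration('scene')
for n,u,v in [('rackfoot',198,232),('jamb2 foot',393,300),('jamb1 foot',295,242),('ring',224,259),('tape',376,233),('pot',297,195),('mug',341,200),('gauge',250,350),('orange',143,230),('binder?',315,175),('wall',440,300),('wall2',435,160)]:
    print(n,onplane(c,u,v,0).round(3))
print('cam',ray(c,0,0)[0])
E
```

```text
rackfoot [0.422 0.158 0.   ]
jamb2 foot [ 0.545 -0.332  0.   ]
jamb1 foot [ 0.559 -0.044  0.   ]
ring [0.392 0.029 0.   ]
tape [ 0.731 -0.163  0.   ]
pot [0.735 0.104 0.   ]
mug [ 0.8   -0.001  0.   ]
gauge [ 0.236 -0.217 -0.   ]
orange [0.331 0.263 0.   ]
binder? [0.864 0.145 0.   ]
wall [ 0.614 -0.404  0.   ]
wall2 [ 1.213 -0.061  0.   ]
cam [-0.24795581 -0.72311545  0.73928462]
```

View pics/c1.png

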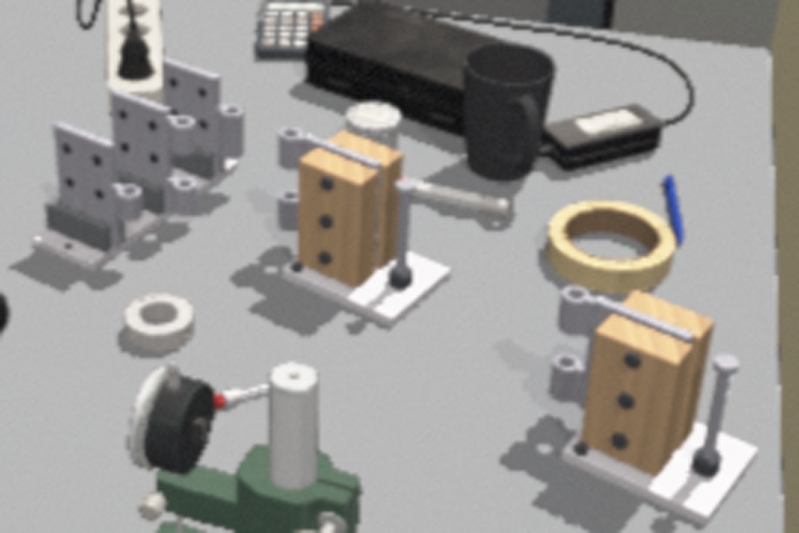

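View pics/c2.png

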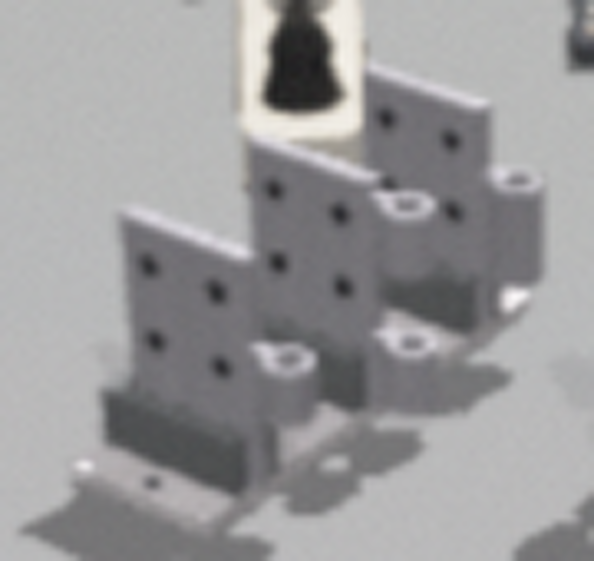

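View pics/c3.png

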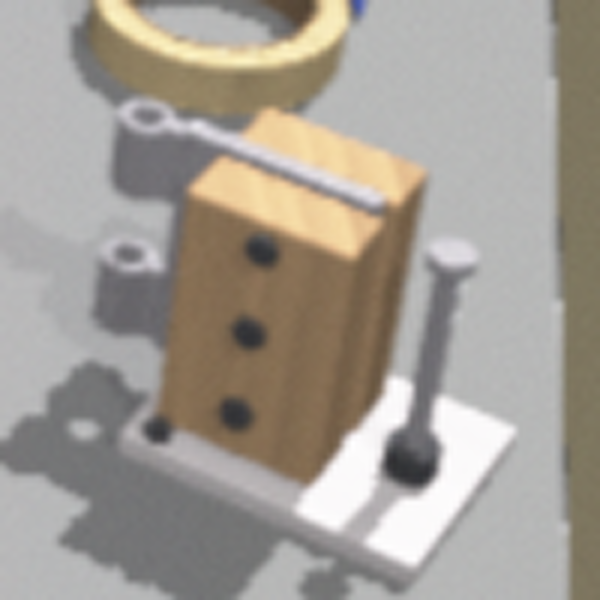

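View pics/c4.png

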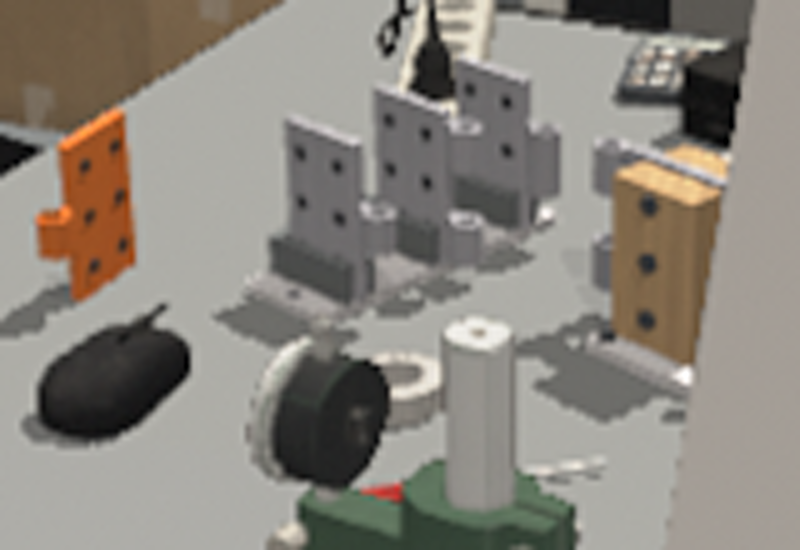

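```bash
python3 - <<'E'
from h import *
from scipy.spatial.transform import Rotation as Ro
c=viewer.calibration('scene')
def P(u,v,z): return onplane(c,u,v,z)
f=lambda x,y,s,x0,y0:(x0+x/s,y0+y/s)
L={}
for n,(x,y),z in [('mid plate far',(122,208),.108),('mid plate near',(252,255),.108),('ends far',(250,140),.108),('ends near',(380,180),.108),('long far',(368,68),.108),('long near',(490,105),.108),('mid knuckle',(287,358),.070),('ends knuck top',(408,203),.102),('long kn',(518,180),.080)]:
    u,v=f(x,y,6.6,170,160); print(n,P(u,v,z).round(4))
for n,(x,y),z in [('jamb top',(147,115),.11),('jamb low',(128,253),.05),('leaf top end',(380,203),.11),('foot corner L',(125,435),.01),('foot bottom corner',(410,580),.01),('foot right',(517,430),.01),('foottop',(395,375),.01)]:
    u,v=f(x,y,6,340,230); print(n,P(u,v,z).round(4))
s=monitor.read_state()
R=Ro.from_euler('xyz',s['orientation'],degrees=True).as_matrix(); print(R.round(3))
w=viewer.calibration('wrist'); M=w['camera_from_world']; o=-M[:3,:3].T@M[:3,3]
print('cam in tool',R.T@(o-s['ee_pos']), 'cam axes in tool (cols x,y,z)\n',(R.T@M[:3,:3].T).round(3))
E
```

```text
mid plate far [0.4197 0.1808 0.108 ]
mid plate near [0.4308 0.1213 0.108 ]
ends far [0.4864 0.1874 0.108 ]
ends near [0.5    0.1296 0.108 ]
long far [0.5575 0.1997 0.108 ]
long near [0.5699 0.1434 0.108 ]
mid knuckle [0.4326 0.1072 0.07  ]
ends knuck top [0.5027 0.1174 0.102 ]
long kn [0.5709 0.1295 0.08  ]
jamb top [ 0.5195 -0.2631  0.11  ]
jamb low [ 0.5197 -0.2625  0.05  ]
leaf top end [ 0.5325 -0.3466  0.11  ]
foot corner L [ 0.4807 -0.294   0.01  ]
foot bottom corner [ 0.4878 -0.4022  0.01  ]
foot right [ 0.5777 -0.39    0.01  ]
foottop [ 0.5735 -0.3441  0.01  ]
[[-0.001  0.421  0.907]
 [-0.001  0.907 -0.421]
 [-1.    -0.001  0.   ]]
cam in tool [-0.14225145  0.00067604 -0.07881358] cam axes in tool (cols x,y,z)
 [[ 0.001  0.303 -0.953]
 [ 1.     0.001  0.001]
 [ 0.001 -0.953 -0.303]]
```

```bash
python3 -m jog '[[8.5,-4,-1,1,3,0,0],[8.5,-6,-4,4,9,0,0],[8.5,-6,-9,9,15,0,0],[8.5,-6,-14,14.5,22,0,0],[8.5,-6,-19,20,30,0,0],[8.5,-6,-23.5,25,38,0,0],[8.5,-6,-27.5,29,45,0,0],[8.5,-6,-30.5,32.4,51,0,0],[8.5,-6,-32,34,53.5,0,0],[8.5,-6,-32.4,34.4,54,0,0],[8.5,-6,-32.4,34.4,54,0,0],[8.5,-6,-32.4,34.4,54,0,0]]'
python3 - <<'E'
from h import *
w=viewer.calibration('wrist'); s=monitor.read_state(); print(s['ee_pos'],s['orientation'],s['joints'].round(1),s['qd'].round(1))
save('wrist','w1.png'); np.save('w1.npy',w,allow_pickle=True)
E
```

```text
time: 1.65
ee_pos: [0.4487, 0.1525, 0.2911]
orientation: [-117.9, 90.0, 163.4]
wrist_force: [0.3, 0.1, -1.2]
width: 0.0845
[0.4486962  0.15245611 0.29111771] [-117.85718923   89.97596796  163.4127685 ] [-41.3  -5.3  18.1 102.2   1.7  82.9 -12.2] [-0.3  0.1 -0.   0.   0.3  0.   0.1]
```

View pics/w1.png

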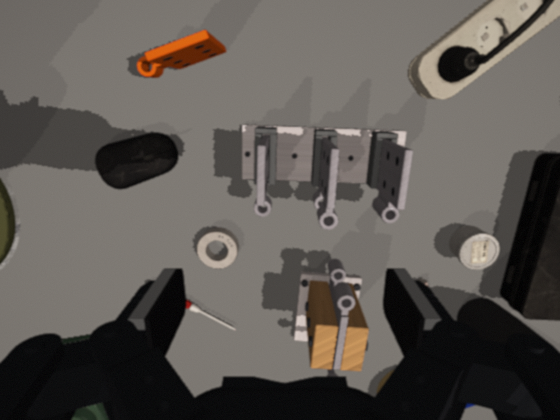

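```bash
python3 - <<'E'
from h import *
im=cv2.imread('pics/w1.png')
cv2.imwrite('pics/w1c.png',cv2.resize(im[115:235,230:420],None,fx=4.2,fy=4.2,interpolation=cv2.INTER_CUBIC))
E
```

```text
(no output)
```

View pics/w1c.png

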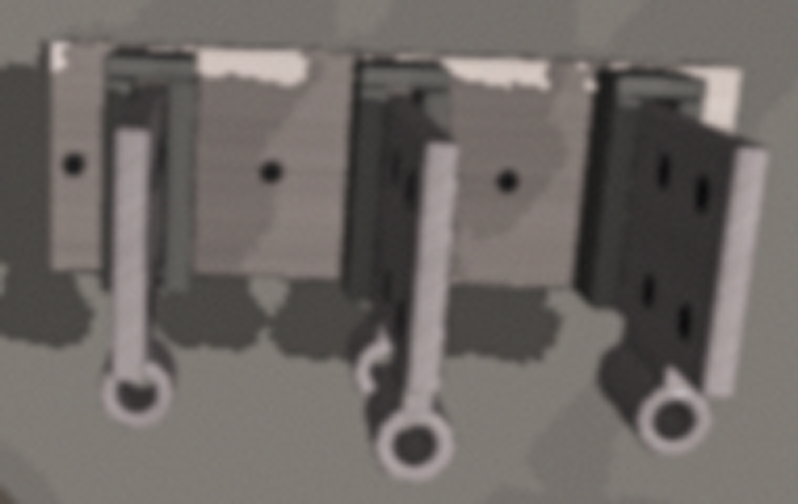

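```bash
python3 - <<'E'
from h import *
w=np.load('w1.npy',allow_pickle=True).item()
def P(x,y,z): return onplane(w,230+(x+.5)/4.2-.5,115+(y+.5)/4.2-.5,z)
for n,(a,b,za),(k,l,zk) in [('mid',(132,128,132+0),( 130,378,0)[:3] if 0 else (138,392,.070))]: pass
D={'mid':((132.5,129),(130,379),(138,392),.070),'ends':((440,143),(421,410),(415,443),.102),'long':((752,148),(719,395),(673,420),.080)}
for n,(a,b,k,zk) in D.items():
    A=P(*a,.108);B=P(*b,.108);K=P(*k,zk); d=A-B
    print(n,'len',np.linalg.norm(d).round(4),'mid',((A+B)/2).round(4),'yaw',np.degrees(np.arctan2(d[1],d[0])).round(2),'bore',K.round(4),'bore-mid',np.linalg.norm(((A+B)/2-K)[:2]).round(4), 'yaw k', np.degrees(np.arctan2(*(((A+B)/2-K)[:2][::-1]))).round(2))
E
```

```text
mid len 0.0587 mid [0.4247 0.1533 0.108 ] yaw 99.5 bore [0.4319 0.109  0.07  ] bore-mid 0.0449 yaw k 99.2
ends len 0.0633 mid [0.4934 0.1615 0.108 ] yaw 99.67 bore [0.5005 0.1199 0.102 ] bore-mid 0.0422 yaw k 99.68
long len 0.0584 mid [0.5621 0.1764 0.108 ] yaw 99.83 bore [0.569  0.1318 0.08  ] bore-mid 0.0452 yaw k 98.78
```

```bash
cat >> h.py <<'E'
from scipy.spatial.transform import Rotation as Ro
def pose():
    s=monitor.read_state(); return s, s['ee_pos'], Ro.from_euler('xyz',s['orientation'],degrees=True).as_matrix()
def plan(target, yyaw):
    # tool down; tool y at yaw yyaw
    s,p,R=pose(); y=np.array([np.cos(np.radians(yyaw)),np.sin(np.radians(yyaw)),0]); x=np.array([0,0,-1.]); Rt=np.c_[x,y,np.cross(x,y)]
    print('from',p.round(4),'yyaw',np.degrees(np.arctan2(R[1,1],R[0,1])).round(2),'shift cm',(R.T@(np.array(target)-p)*100).round(2),'turn',Ro.from_matrix(R.T@Rt).as_rotvec(degrees=True).round(2))
E
python3 - <<'E'
from h import *
plan([.4255,.1484,.15],9.5); plan([.4255,.1484,.073],9.5)
E
```

```text
from [0.4488 0.1524 0.2912] yyaw 11.27 shift cm [14.12 -2.35 -0.06] turn [ 1.77 -0.    0.02]
from [0.4488 0.1524 0.2912] yyaw 11.27 shift cm [21.82 -2.35 -0.06] turn [ 1.77 -0.    0.02]
```

```bash
python3 -m jog '[[5,3,-0.5,0,0.5,0,0],[5,7.5,-1.6,0,1.3,0,0],[5,11.5,-2.2,-0.06,1.7,0,0],[5,13.6,-2.35,-0.06,1.77,0,0],[5,14.1,-2.35,-0.06,1.77,0,0],[5,14.1,-2.35,-0.06,1.77,0,0]]'
python3 - <<'E'
from h import *
w=viewer.calibration('wrist'); save('wrist','w2.png'); np.save('w2.npy',w,allow_pickle=True)
plan([.4255,.1484,.073],9.5)
im=cv2.imread('pics/w2.png')
cv2.imwrite('pics/w2c.png',cv2.resize(im[80:340,180:380],None,fx=2.3,fy=2.3,interpolation=cv2.INTER_CUBIC))
E
```

```text
time: 2.45
ee_pos: [0.4264, 0.1475, 0.1508]
orientation: [97.6, 90.0, 17.0]
wrist_force: [1.2, -0.5, 0.6]
width: 0.0498
from [0.4268 0.1475 0.1513] yyaw 9.37 shift cm [ 7.83 -0.13 -0.1 ] turn [-0.13 -0.02 -0.09]
```

View pics/w2c.png

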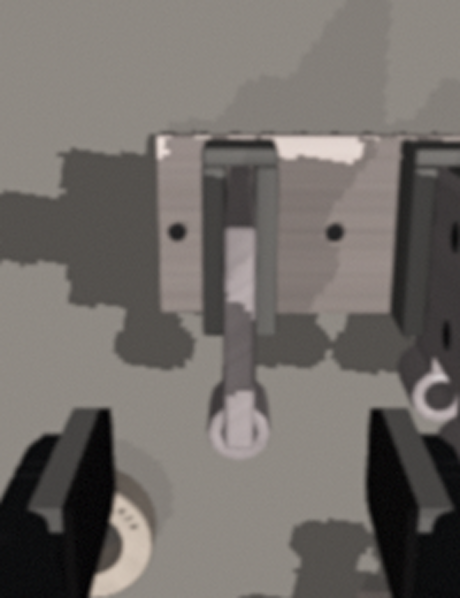

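```bash
python3 - <<'E'
from h import *
w=np.load('w2.npy',allow_pickle=True).item()
def P(x,y,z): return onplane(w,180+(x+.5)/2.3-.5,80+(y+.5)/2.3-.5,z)
A=P(240,228,.108);B=P(239.5,447,.108);d=A-B;C=(A+B)/2
print(np.linalg.norm(d),C,np.degrees(np.arctan2(d[1],d[0])))
u=d/np.linalg.norm(d); print(C-.005*u); plan(np.r_[(C-.005*u)[:2],.073],9.5)
E
```

```text
0.058706923831973894 [0.42452256 0.15336447 0.108     ] 99.21384314859127
[0.42532315 0.14842898 0.108     ]
from [0.4268 0.1475 0.1513] yyaw 9.37 shift cm [ 7.83 -0.15 -0.11] turn [-0.13 -0.02 -0.09]
```

```bash
python3 -m jog '[[5,1,-0.13,-0.1,0,0,0],[5,3.5,-0.13,-0.1,0,0,0],[5,6,-0.13,-0.1,0,0,0],[5,7.4,-0.13,-0.1,0,0,0],[5,7.8,-0.13,-0.1,0,0,0],[5,7.8,-0.13,-0.1,0,0,0],[0,7.8,-0.13,-0.1,0,0,0],[0,7.8,-0.13,-0.1,0,0,0],[0,7.8,-0.13,-0.1,0,0,0],[0,7.8,-0.13,-0.1,0,0,0],[0,7.8,-0.13,-0.1,0,0,0]]' 70
python3 - <<'E'
from h import *
print(monitor.read_state()['width'],monitor.read_state()['wrist_force'])
w=viewer.calibration('wrist'); save('wrist','w3.png'); np.save('w3.npy',w,allow_pickle=True)
plan([.4255,.1484,.073],9.5)
E
```

```text
time: 3.88
ee_pos: [0.4255, 0.1479, 0.073]
orientation: [108.0, 89.9, 27.4]
wrist_force: [0.8, -0.7, 5.2]
width: 0.0071
0.007108417297960511 [ 0.78708897 -0.71568438  5.19038645]
from [0.4254 0.148  0.073 ] yyaw 9.32 shift cm [-0.    0.02 -0.04] turn [-0.18 -0.03 -0.09]
```

View pics/w3.png

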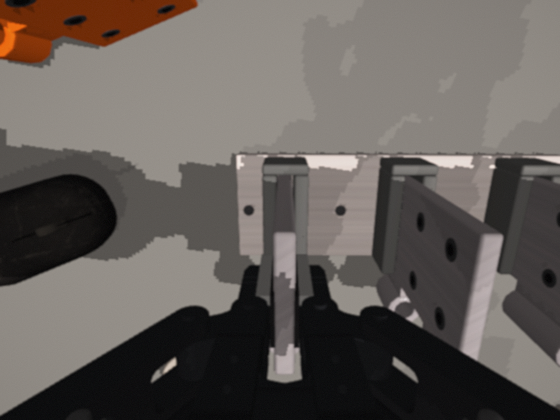

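```bash
python3 -m jog '[[0,-0.5,0,0,0,0,0],[0,-2.5,0,0,0,0,0],[0,-6,0,0,0,0,0],[0,-10,0,0,0,0,0],[0,-14,0,0,0,0,0],[0,-17.3,-0.1,1,0,0,0],[0,-18.5,-0.5,4,0,0,0],[0,-18.7,-0.9,8.5,0,0,0],[0,-18.7,-1.5,14,0,0,0],[0,-18.7,-2.1,20,0,0,0],[0,-18.7,-2.7,26,0,0,0],[0,-18.7,-3.3,32,0,0,0],[0,-18.7,-3.8,36.5,0,0,0],[0,-18.7,-4.1,39.5,0,0,0],[0,-18.7,-4.2,40.6,0,0,0],[0,-18.7,-4.2,40.7,0,0,0],[0,-18.7,-4.2,40.7,0,0,0],[0,-18.7,-4.2,40.7,0,0,0]]'
python3 - <<'E'
from h import *
print(monitor.read_state()['width'],monitor.read_state()['wrist_force'])
w=viewer.calibration('wrist'); plan([.4255,.1484,.073],9.5); save('wrist','w4.png'); np.save('w4.npy',w,allow_pickle=True)
save('scene','s4.png')
E
```

```text
time: 6.18
ee_pos: [0.4495, -0.2594, 0.2592]
orientation: [173.6, 89.9, 93.0]
wrist_force: [1.4, 0.7, -2.2]
width: 0.0072
0.007157423768967163 [ 1.40900207  0.66748086 -2.16814625]
from [ 0.4495 -0.2594  0.2592] yyaw 9.45 shift cm [ 18.66   4.33 -40.6 ] turn [-0.05 -0.05 -0.01]
```

View pics/w4.png

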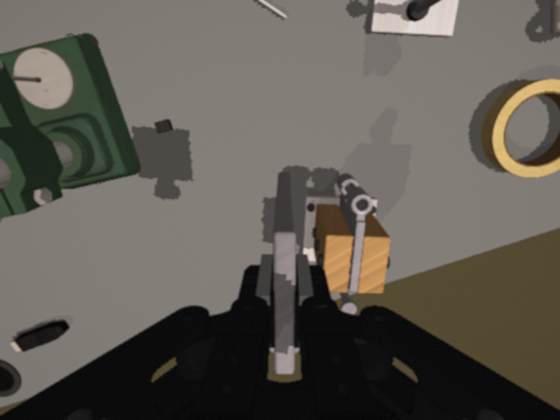

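View pics/s4.png

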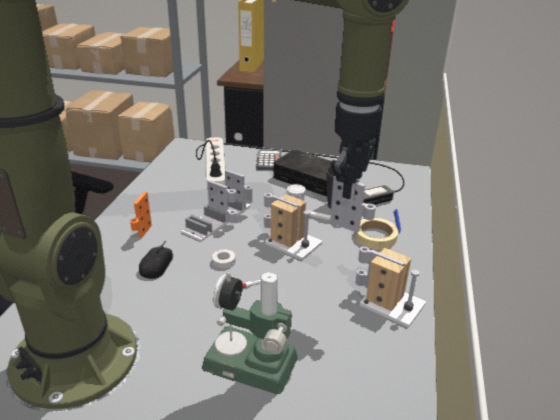

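```bash
python3 - <<'E'
from h import *
im=cv2.imread('pics/w4.png')
cv2.imwrite('pics/w4c.png',cv2.resize(im[165:315,290:410],None,fx=5,fy=5,interpolation=cv2.INTER_CUBIC)[:,:])
im=cv2.imread('pics/s4.png')
cv2.imwrite('pics/s4c.png',cv2.resize(im[140:330,300:440],None,fx=4,fy=4,interpolation=cv2.INTER_CUBIC)[:600])
E
```

```text
(no output)
```

View pics/w4c.png

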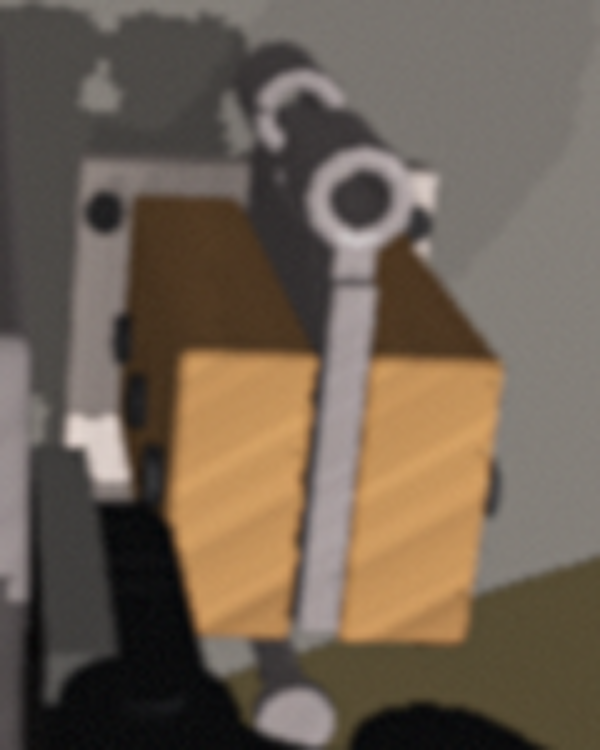

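View pics/s4c.png

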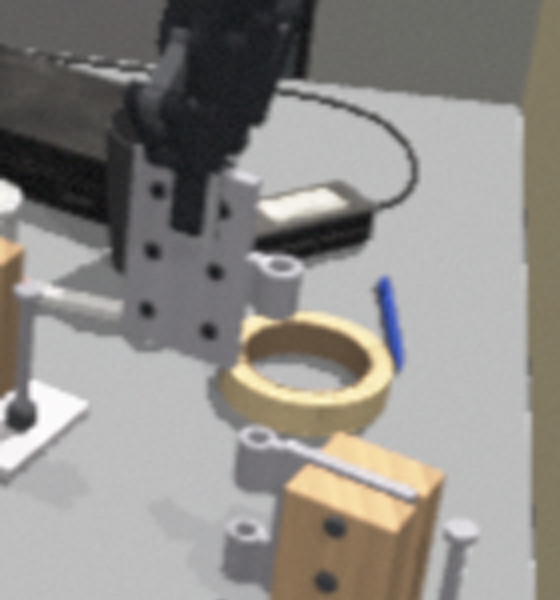

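```bash
python3 - <<'E'
from h import *
w=np.load('w4.npy',allow_pickle=True).item(); c=viewer.calibration('scene')
def P(x,y,z): return onplane(w,290+(x+.5)/5-.5,165+(y+.5)/5-.5,z)
K=P(361,198,.110);E=P(320,637,.110);d=K-E;print('K',K,'E',E,'len',np.linalg.norm(d),'yaw',np.degrees(np.arctan2(d[1],d[0])))
N=P(355.5,262,.11); d=N-E; print('neck yaw',np.degrees(np.arctan2(d[1],d[0])))
C=[P(x,y,.11) for x,y in [(180,350),(502,358),(467,640),(198,638)]]
for i in range(4):
    e=C[(i+1)%4]-C[i]; print('edge',np.linalg.norm(e).round(4),np.degrees(np.arctan2(e[1],e[0])).round(2))
print('block centre',np.mean(C,0))
for z in (.05,): print('low',P(303,115,z))
def S(x,y): return 300+(x+.5)/4-.5,140+(y+.5)/4-.5
print('pred leaf px',proj(c,[.456,-.2985,.2562]),'seen',S(284,264))
print('leaf from scene at z',onplane(c,*S(284,264),.2562))
print('jamb scene top',onplane(c,*S(259,437),.11),'low',onplane(c,*S(245,530),.05))
print('pred K in scene',proj(c,K),'seen',S(259,437))
# two-view
print(tri([ray(c,*S(259,437)),ray(w,290+361.5/5-.5,165+198.5/5-.5)]))
E
```

```text
K [ 0.51867153 -0.26044209  0.11      ] E [ 0.53134215 -0.34831892  0.11      ] len 0.08878559716132799 yaw 98.20471138359251
neck yaw 98.14075255068963
edge 0.0589 7.87
edge 0.0588 -81.86
edge 0.052 -171.08
edge 0.0602 104.8
block centre [ 0.52790177 -0.31925485  0.11      ]
low [ 0.51945009 -0.26071944  0.05      ]
pred leaf px [368.83617417 205.66904937] seen (370.625, 205.625)
leaf from scene at z [ 0.45837891 -0.30069112  0.2562    ]
jamb scene top [ 0.52019109 -0.26229766  0.11      ] low [ 0.51912276 -0.26176907  0.05      ]
pred K in scene [363.19516191 248.81350754] seen (364.375, 248.875)
(array([ 0.51971946, -0.26142519,  0.10936604]), [np.float64(0.0011067675096740582), np.float64(0.0011067675096741016)])
```

```bash
python3 - <<'E'
from h import *
c=viewer.calibration('scene')
for x,y in [(390,322),(450,270)]: print('jamb1 foot',onplane(c,170+x/2.96,150+y/2.96,.01))
K=np.array([.5187,-.2604]); u=np.array([np.cos(np.radians(98.1)),np.sin(np.radians(98.1))])
T=K+.0396*u; print(T)
for off,z in [(.035,.15),(.035,.080)]:
    t=T+off*u; print(t); plan([*t,z],8.1)
E
```

```text
jamb1 foot [ 0.50873598 -0.10843013  0.01      ]
jamb1 foot [ 0.59642888 -0.09729326  0.01      ]
[ 0.51312031 -0.22119506]
[ 0.50818877 -0.18654424]
from [ 0.4494 -0.2599  0.2593] yyaw 9.41 shift cm [10.94  6.99 -6.27] turn [ 1.31 -0.03 -0.02]
[ 0.50818877 -0.18654424]
from [ 0.4494 -0.2599  0.2593] yyaw 9.41 shift cm [17.94  6.99 -6.26] turn [ 1.31 -0.03 -0.02]
```

```bash
python3 -m jog '[[0,0,1,-1,0.2,0,0],[0,0.5,3,-2.7,0.6,0,0],[0,2,5.3,-4.7,1,0,0],[0,5,6.6,-5.9,1.25,0,0],[0,9,6.95,-6.25,1.3,0,0],[0,12.5,7,-6.27,1.3,0,0],[0,15.5,7,-6.27,1.3,0,0],[0,17.4,7,-6.27,1.3,0,0],[0,17.9,7,-6.27,1.3,0,0],[0,17.9,7,-6.27,1.3,0,0],[0,17.9,7,-6.27,1.3,0,0]]'
python3 - <<'E'
from h import *
print(monitor.read_state()['width'],monitor.read_state()['wrist_force'])
K=np.array([.5187,-.2604]); u=np.array([np.cos(np.radians(98.1)),np.sin(np.radians(98.1))])
T=K+.0396*u; plan([*T,.08],8.1)
w=viewer.calibration('wrist'); save('wrist','w5.png'); np.save('w5.npy',w,allow_pickle=True)
save('scene','s5.png')
im=cv2.imread('pics/s5.png')
cv2.imwrite('pics/s5c.png',cv2.resize(im[190:310,310:430],None,fx=5,fy=5,interpolation=cv2.INTER_CUBIC))
s,p,R=pose()
c=viewer.calibration('scene'); l=R[:,2]
b=p+.0396*l; b[2]=p[2]-.015+.012
print('pred top hole px in crop', ((proj(c,b)-[310,190])+.5)*5-.5, 'R',R.round(4).tolist())
E
```

```text
time: 7.65
ee_pos: [0.5091, -0.1878, 0.0815]
orientation: [80.0, 89.9, -2.0]
wrist_force: [-0.3, -0.2, -2.5]
width: 0.0069
0.0069233670272596855 [-0.29449621 -0.19065046 -2.49750951]
from [ 0.5091 -0.1878  0.0815] yyaw 8.02 shift cm [ 0.15 -0.07  3.36] turn [-0.08  0.02 -0.13]
pred top hole px in crop [188.86855002 328.81730249] R [[0.0019, 0.9902, 0.1394], [0.0001, 0.1394, -0.9902], [-1.0, 0.0019, 0.0002]]
```

View pics/s5c.png

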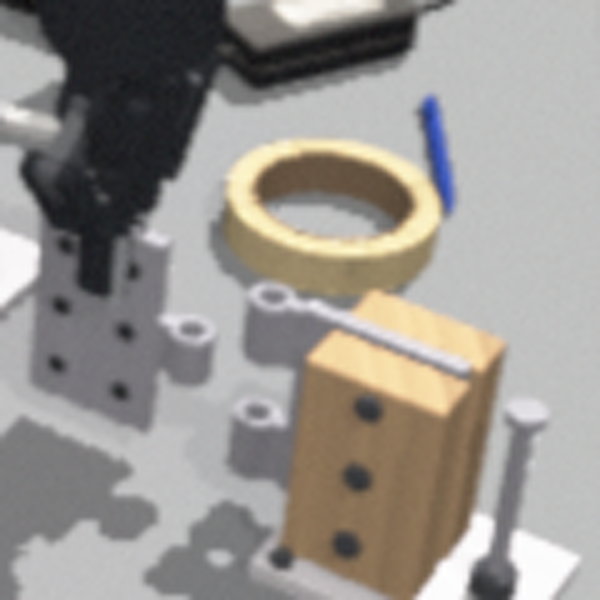

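View pics/w5.png

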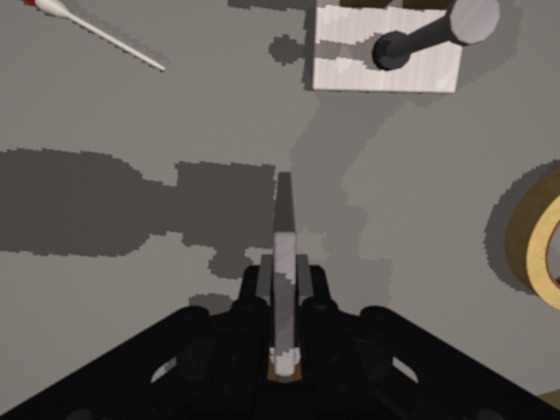

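```bash
python3 - <<'E'
from h import *
K=np.array([.5187,-.2604]); u=np.array([np.cos(np.radians(98.1)),np.sin(np.radians(98.1))])
T=K+.0396*u; plan([*T,.08],8.1); plan([*(T+.035*u),.08],8.1); s=monitor.read_state();print(s['time'],s['qd'].round(2))
E
```

```text
from [ 0.5088 -0.1878  0.0813] yyaw 8.01 shift cm [ 0.13 -0.04  3.37] turn [-0.09  0.01 -0.11]
from [ 0.5088 -0.1878  0.0813] yyaw 8.01 shift cm [ 0.13 -0.05 -0.13] turn [-0.09  0.01 -0.11]
7.75 [ 0.1   0.16 -0.04  0.3  -0.05 -0.01 -0.01]
```

```bash
python3 -m jog '[[0,0.13,-0.05,0,-0.1,0,-0.1],[0,0.13,-0.05,0.5,-0.1,0,-0.1],[0,0.13,-0.05,1,-0.1,0,-0.1],[0,0.13,-0.05,1.3,-0.1,0,-0.1],[0,0.13,-0.05,1.3,-0.1,0,-0.1],[0,0.13,-0.05,1.3,-0.1,0,-0.1]]'
python3 - <<'E'
from h import *
K=np.array([.5187,-.2604]); u=np.array([np.cos(np.radians(98.1)),np.sin(np.radians(98.1))])
T=K+.0396*u; plan([*T,.08],8.1)
s=monitor.read_state();print(s['time'],s['qd'].round(2),s['wrist_force'])
save('scene','s6.png')
im=cv2.imread('pics/s6.png')
cv2.imwrite('pics/s6c.png',cv2.resize(im[220:300,320:400],None,fx=7.5,fy=7.5,interpolation=cv2.INTER_CUBIC))
E
```

```text
time: 8.5
ee_pos: [0.5094, -0.2005, 0.079]
orientation: [-95.4, 89.9, -177.3]
wrist_force: [0.5, 0.5, -1.7]
width: 0.007
from [ 0.5094 -0.2005  0.079 ] yyaw 8.12 shift cm [-0.1   0.08  2.1 ] turn [ 0.02 -0.01  0.1 ]
8.5 [-0.17 -0.04 -0.09  0.01  0.07  0.02  0.04] [ 0.52081924  0.47147885 -1.67182131]
```

View pics/s6c.png

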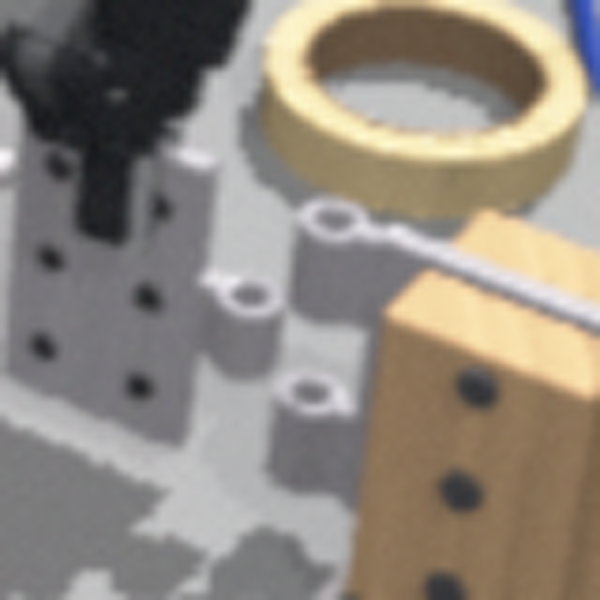

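```bash
cat >> h.py <<'E'
def meanpose(n=6):
    ps=[]
    for i in range(n):
        ps.append(monitor.read_state()['ee_pos']); viewer.grab_frame('side')
    ps=np.array(ps); return ps.mean(0), ps.std(0)
E
python3 - <<'E'
from h import *
m,sd=meanpose(); print(m.round(4),sd.round(5)); s,p,R=pose()
K=np.array([.5187,-.2604]); u=np.array([np.cos(np.radians(98.1)),np.sin(np.radians(98.1))])
T=K+.0396*u; print(R.T@(np.r_[T,.08]-m)*100)
E
```

```text
[ 0.5095 -0.2004  0.079 ] [1.e-05 3.e-05 2.e-05]
[-0.09976274  0.06731569  2.11440243]
```

```bash
python3 -m jog '[[0,-0.1,0.07,0,0,0,0.1],[0,-0.1,0.07,0,0,0,0.1],[0,-0.1,0.07,0.4,0,0,0.1],[0,-0.1,0.07,0.8,0,0,0.1],[0,-0.1,0.07,1.2,0,0,0.1],[0,-0.1,0.07,1.6,0,0,0.1],[0,-0.1,0.07,1.95,0,0,0.1],[0,-0.1,0.07,2.1,0,0,0.1],[0,-0.1,0.07,2.1,0,0,0.1],[0,-0.1,0.07,2.1,0,0,0.1],[0,-0.1,0.07,2.1,0,0,0.1]]'
python3 - <<'E'
from h import *
m,sd=meanpose(4); print(m.round(4),sd.round(5)); s,p,R=pose(); print(s['wrist_force'],s['width'],R.round(4).tolist())
K=np.array([.5187,-.2604]); u=np.array([np.cos(np.radians(98.1)),np.sin(np.radians(98.1))])
T=K+.0396*u; print(R.T@(np.r_[T,.08]-m)*100); plan([*T,.08],8.1)
w=viewer.calibration('wrist'); save('wrist','w7.png'); np.save('w7.npy',w,allow_pickle=True)
save('scene','s7.png')
im=cv2.imread('pics/s7.png')
cv2.imwrite('pics/s7c.png',cv2.resize(im[220:300,320:400],None,fx=7.5,fy=7.5,interpolation=cv2.INTER_CUBIC))
E
```

```text
time: 10.22
ee_pos: [0.5131, -0.221, 0.08]
orientation: [162.7, 90.0, 80.8]
wrist_force: [-0.2, 0.3, -1.7]
width: 0.007
[ 0.5131 -0.2211  0.08  ] [2.e-05 3.e-05 1.e-05]
[ 0.15192895 -0.64959041 -2.07236862] 0.007287960293055598 [[0.0001, 0.99, 0.1414], [0.0001, 0.1414, -0.99], [-1.0, 0.0001, -0.0001]]
[ 0.00069244 -0.00085715  0.0122431 ]
from [ 0.5131 -0.2211  0.08  ] yyaw 8.13 shift cm [ 0.   -0.    0.01] turn [ 0.03 -0.   -0.01]
```

View pics/s7c.png

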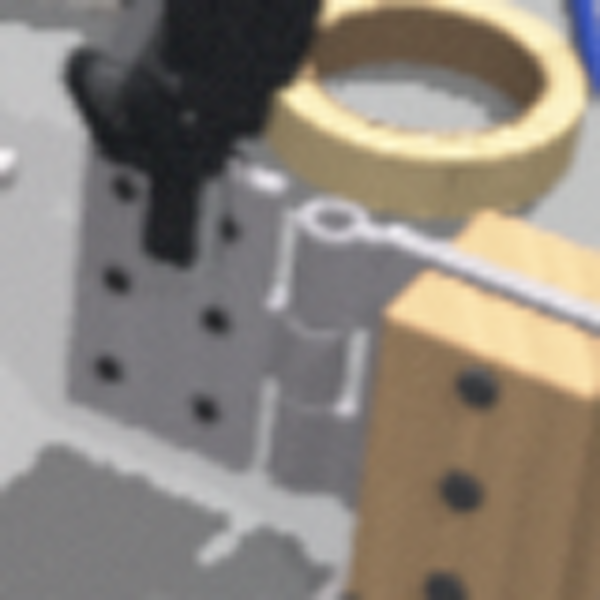

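View pics/w7.png

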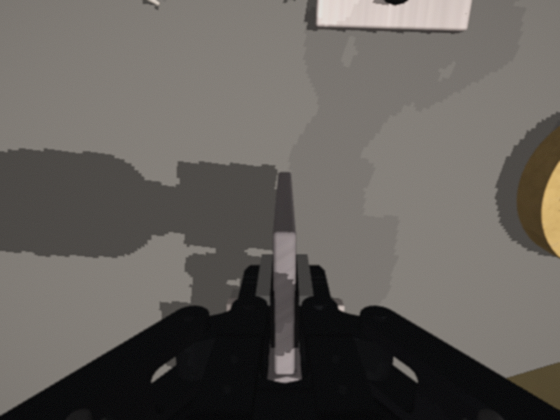

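```bash
python3 - <<'E'
from h import *
c=viewer.calibration('scene')
def S(x,y,f=7.5,x0=320,y0=220): return x0+(x+.5)/f-.5,y0+(y+.5)/f-.5
J1=onplane(c,*S(335,219),.11);J2=onplane(c,*S(312,392),.05)
L6=onplane(c,*S(250,294),.076)
m6=np.array([.5095,-.2004,.0790]);m7=np.array([.5131,-.2211,.08])
print('jamb',J1,J2,'leaf now',L6+(m7-m6))
L5=onplane(c,*S(195,328,5,310,190),.0813-.003); print('leaf from s5',L5+m7-[.5088,-.1878,.0813])
im=cv2.imread('pics/s7.png')
g=cv2.cvtColor(im[235:295,345:385],cv2.COLOR_BGR2GRAY); g=cv2.resize(g,None,fx=10,fy=10,interpolation=cv2.INTER_CUBIC)
g=np.clip((g.astype(float)-60)*1.8,0,255).astype(np.uint8); cv2.imwrite('pics/s7d.png',g)
E
```

```text
jamb [ 0.52030021 -0.2618694   0.11      ] [ 0.52036598 -0.26163168  0.05      ] leaf now [ 0.51906715 -0.26147789  0.077     ]
leaf from s5 [ 0.52093217 -0.26179039  0.077     ]
```

View pics/s7d.png

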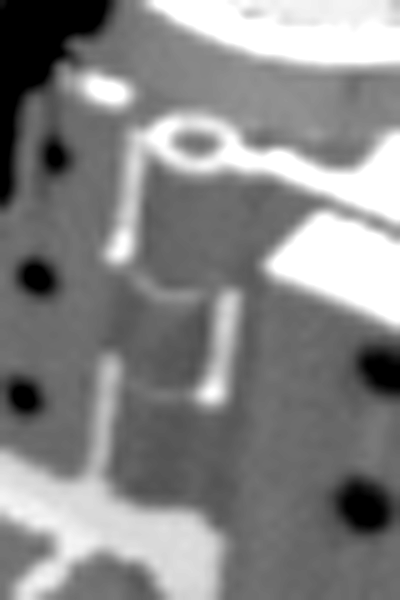

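```bash
python3 - <<'E'
from h import *
s,p,R=pose(); print(s['time'],p,s['width'],s['wrist_force'],s['qd'].round(2)); job.close_job()
E
```

```text
10.525 [ 0.51314004 -0.22115887  0.08004813] 0.007180349787113778 [ 0.08313201 -0.26053161 -2.57917529] [ 0.07 -0.04  0.01  0.06 -0.11 -0.04 -0.02]
the job is handed in; nothing more can be done
```

I took the short-knuckle leaf from the rack slot nearest the robot and gripped it across its 8 mm thickness. I lifted it straight out and moved it level into the gap of the right-hand jamb, where the gripper still holds it. The job was handed in at 10.5 s.

- **Tool position:** it is within 0.2 mm of the planned pose, vertical to within 0.1°, and at rest. The gripper holds with a set grip of 70 N.
- **Wrist force:** sideways it is under 0.3 N. Vertically it is about −2.6 N, which is about the held leaf's weight, so nothing suggests it presses on the jamb.
- **Hole alignment:** in the scene camera the leaf hole came out about 0.7 to 1.3 mm from the jamb's axis sideways in two measurements. They differ from each other by about 2 mm in x, which is roughly one scene pixel.
- **Gap:** thin gaps show above and below the knuckle and look even. I set the height from the rack's known 8 mm and checked it in the scene picture, not with a direct measurement.
- **Camera disagreement:** the scene camera reads about 1 to 2 pixels to one side of the wrist camera. The shift was nearly the same for leaf and jamb, so I used the wrist measurements.
- **Other things:** in the scene picture after the lift, the other two leaves stood in the rack and nothing else had visibly moved. I did not measure them again at the end.

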